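# Twist-lock the sample plug into the analyser

### The arm

A 6-joint arm with a two-finger parallel gripper is mounted at the origin on the work surface. World frame = base frame: x ahead of the robot, y to its left, z up, the work surface at z = 0. Lengths are in m, angles in rad, forces in N, time in s.
With the tool pointing down it reaches from about 0.375 to 0.925 m from the base axis. Payload 5.7 kg.
Tool frame: the origin (TCP) lies midway between the tips of the shut fingers; the grasp point (between the pads) lies 19 mm behind it (manip.hold_point_z is the distance from the TCP to the grasp point, in m); z points along the fingers, y is the line along which they close (so a half turn about z gives the same grasp; the last joint's range is limited). The gripper opens to 85 mm and grips with 20 to 120 N. Pads are 22 mm wide; open, the fingers measure 114 mm over their backs; the gripper's body (76 mm by 85 mm) begins 54 mm behind the grasp point. The pads swing forward as they close: fully open they stand 13 mm farther back than shut.
Start: joints at [1.056, 0.359, 1.51, -0, 1.272, -0.115], TCP at [0.234, 0.553, 0.231] pointing down, gripper open.
Joint ranges: [-2.97, 2.97], [-1.01, 2.36], [0.21, 2.38], [-0.96, 4.11], [0.2, 2.71], [-2.98, 2.98]. Speed limits (rad/s): [2.39, 2.39, 3.14, 3.14, 3.14, 3.14].

### API

Orientations are given as a rotation vector (axis times angle).
In Python, from bench import manip gives the robot as it stands.
- The arm moves only by the tool arm_command, never from a script. Its argument "rows" is one flat list of numbers, 5 for each row, row after row: the gripper command: -1 is shut, 1 is fully open, values between are in proportion, then the shift along the tool's x, y, z in units of 1000 mm (1.0 is 1000 mm), then the turn about the tool's z in units of 0.12 rad (1.0 is 0.12 rad). In form: [hand, tx, ty, tz, spin, hand, tx, ty, tz, spin, ...]. A call has 1 to 12 rows; each row shifts and turns the commanded pose from where the row before left it, along the tool's axes as they then stand; what a row does not reach is not made up. A row lasts 1/8 s, in which the tool goes at most 62.5 mm and 10.7 degrees, less where a joint would pass 70% of its speed; a pose out of reach is approached as far as the arm can. A call with a number of a shift or a turn outside -1 to 1 is refused whole. A call with a gripper value outside its range is refused whole. The fingers move at their own pace and stop on an object; "newtons" is the grip in N (left out, the last holds). Time passes only in rows, so rows that do not move let the fingers close. It gives the time, the measured TCP pose, the force, the opening and the grip force at its end, in the units of the state.
- manip.state(): the state, without advancing time (a new reading comes with each control period).
- manip.get_image(name): name is "scene" or "top" or "wrist"; returns a dict with "img" (384x512x3 uint8, blue, green, red), "K" (3x3 intrinsics, pixels), "rvec" (rotation vector, rad) and "tvec" (3), from world to camera coordinates, as OpenCV has them; the wrist camera has in their place "T_tool_cam" (4x4, takes a point from camera to tool coordinates, whose origin is the TCP and whose axes are the flange's). Camera axes: x right, y down, z forward; pixel columns grow to the right and rows downward; lengths in m; the calibration is good to about 2 mm. The wrist camera is an equidistant fisheye: a pixel r from the principal point sees the ray r / f radians off the axis. A picture is of the moment at which its call begins: read the wrist's pose just before it. There is no depth.
- manip.sign_off(): hands the job in; it is judged then, once.
The state is a dict: "t": time; "joint_positions": joint angles; "joint_velocities": joint speeds; "effort": joint torques, N m; "tool_pos": TCP position; "orientation": TCP orientation; "wrist_force": force on the tool from outside, world axes, zero at the start; "ft_torque": the same for the moment, N m; "width": finger opening in m; "gripper_force": force on a finger pad.
Only numpy, scipy, OpenCV 4.12 (cv2) and the standard library are available. Lean on these libraries where they do the work, as an engineer would, in place of code of your own. Each camera call takes 0.05 s, during which the arm holds its last target. There are 200 camera calls.

### The job

Take the T-handled plug from its white stand and lock it in the port on top of the grey analyser: with its foot along the slot, press it down against the spring, turn it a quarter turn clockwise (seen from above) and let it spring up into its detent, then let go. Feel your way rather than force it: never load the plug against the analyser with more than 30 N, and leave the glassware and the tin alone.

Things in the scene. Friction and masses are not known exactly. Their poses are not given: they have to be found in the camera images.
- plug_grip (a point): Loose steel plug, 220 g, 98 mm tall, upright. Its black grip bar is 52 mm long (along x), 14 wide (y), 34 tall, and stands on an aluminium disc 44 mm across, 6 thick. This point: on the axis inside the bar, 14 mm below its top, 20 above the disc, 84 above the plug's underside; z up. A half turn about z gives the same plug. Fingers across the bar with tips near the disc press it without slipping.
- plug_foot (a point): Centre of the underside of the same plug. At its lower end the plug has a flat foot 44 mm long (along x), 16 mm wide (y) and 8 mm thick; above it a round stem 15 mm thick and 50 mm long up to the disc.
- analyser: Fixed grey box 170 x 170 mm, 100 mm high, origin at the centre of its underside, z up; the port is in the middle of its top. Under the port's lip a sprung rubber plate, 18 mm below the collar's top, pushes back with 2 N per mm from no preload and stops hard after 7 mm (14 N).
- port (a point): Port centre at the height of the analyser's top face, z up. In a square well 74 mm wide lies a collar with a slot 50 mm long (along x), 21 mm wide, lip 16 mm thick. The collar's top is 11 mm below this point, give or take 9 mm from unit to unit: feel for it. The foot is clear under the lip once the sprung plate is 6 mm down (12 N): 14 to 18 N is right for turning; with less it cannot turn.
- detent (a point): Point 22 mm from the port centre along the port's y, at the height of the analyser's top. The foot turns only clockwise seen from above, with a stop about 6 degrees past the quarter turn. With the foot along this line a groove in the lip's underside, 20 mm wide, 3 mm deep, takes it: let up, it springs up 3 mm and is locked, pushed up by 6 N, plug_grip then 52 mm (give or take 9) above the port.
- stand: Fixed white block 110 x 75 mm, 30 mm high, origin at the centre of its underside. The plug's foot stands loosely in a pocket in its top (48 x 20 mm, long way along x, 20 mm deep): lift the plug straight up.
- beaker_mid (a point): Bystander: glass beaker, 68 mm across and 85 mm tall; point on its axis 42 mm up.
- flask_mid (a point): Bystander: glass conical flask, 84 mm across and 112 mm tall; point on its axis 50 mm up.
- tin_mid (a point): Bystander: round brass sample tin, 64 mm across and 45 mm tall; point at its centre.
There are look-alikes about, which are no part of the job. Leave any red look-alike of the part that bears plug_grip alone.

How it is judged:
By the outcome, as a careful person would: the job done as asked, in the order asked, and still so for the second after the job is handed in, with the robot touching nothing.
It also fails if it takes over 56 s, if anything falls off the work surface, if the arm or the gripper's body presses on something with over 40 N, if the wrist force passes 120 N, or if a joint passes its speed limit or range.

## Working session

There is one attempt and no reset: what is moved stays moved. The work goes in short steps, Python scripts to look and compute and a tool call to move; the robot and the scene stay as the last step left them, time stands still between calls to the robot, and variables do not carry over. Pictures are saved under pics/ and viewed, at most 10 in all, crops included, and the job is handed in when it is done.

Besides the shell and the picture viewer there is one more tool, called after ">>>" as name(argument=value, ...), one argument or row to a line, values as JSON. arm_command: Moves the arm, as the interface text tells. Its arguments: {"type":"object","properties":{"rows":{"type":"array","items":{"type":"number","minimum":-1,"maximum":1}},"newtons":{"type":"number"}},"required":["rows"]}

```bash
mkdir -p pics
cat > h.py <<'E'
import numpy as np, cv2
from bench import manip
def pic(n,f):
    s=manip.state(); d=manip.get_image(n); cv2.imwrite('pics/'+f,d['img']); return s,d
def ray(d,u,v,s=None):
    K=np.array(d['K']); 
    if 'rvec' in d:
        R=cv2.Rodrigues(np.array(d['rvec'],float))[0]; t=np.array(d['tvec']).ravel()
        c=-R.T@t; r=R.T@np.linalg.inv(K)@[u,v,1]
    else:
        T=np.array(d['T_tool_cam']); Rt=cv2.Rodrigues(np.array(s['orientation'],float))[0]
        x=(u-K[0,2])/K[0,0]; y=(v-K[1,2])/K[1,1]; a=np.hypot(x,y)
        q=np.array([np.sin(a)*x/a,np.sin(a)*y/a,np.cos(a)]) if a>0 else np.array([0,0,1.])
        r=Rt@T[:3,:3]@q; c=Rt@T[:3,3]+np.array(s['tool_pos'])
    return c,r
def at(d,u,v,z,s=None):
    c,r=ray(d,u,v,s); return c+r*(z-c[2])/r[2]
E
python3 - <<'E'
from h import *
import pickle
o={}
for n in ['scene','top','wrist']:
    s,d=pic(n,n+'0.png'); o[n]=(s,d)
pickle.dump(o,open('o.pkl','wb'))
a=[cv2.imread(f'pics/{n}0.png') for n in ['scene','top']]
print(s['tool_pos'],s['orientation'],s['t'],s['width'],manip.hold_point_z)
E
```

```text
[0.23324932 0.55212738 0.23052313] [-6.23781594e-01 -3.07852085e+00  2.53983155e-03] 0.1 0.0853497035023841 0.0187
```

View pics/top0.png

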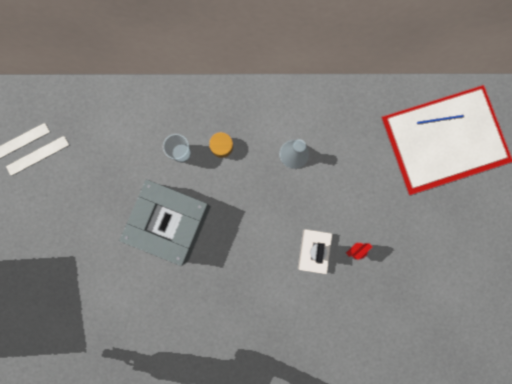

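View pics/scene0.png

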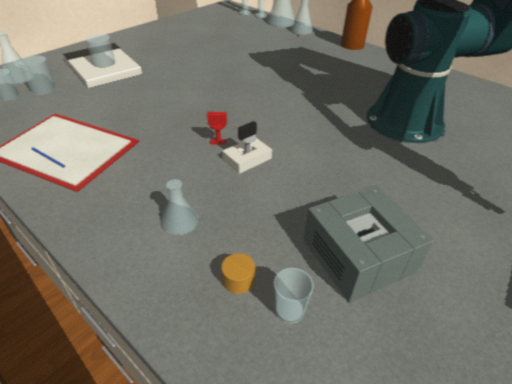

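The top view shows the stand with the black-barred plug at (317,253), a red look-alike at (360,250), the analyser at (167,223), the beaker at (177,148), the tin at (221,144) and the flask at (294,154). The black-barred plug standing in the white block fits the description. The red one is the look-alike. I'll confirm this with a crop.

Run:
```python
from h import *
import pickle
o=pickle.load(open('o.pkl','rb')); s,d=o['top']
im=d['img']
a=cv2.resize(im[220:285,290:380],None,fx=4.3,fy=4.3,interpolation=cv2.INTER_CUBIC)
b=cv2.resize(im[175:270,115:215],None,fx=4,fy=4,interpolation=cv2.INTER_CUBIC)
c=np.zeros((400,800,3),np.uint8); c[:a.shape[0],:a.shape[1]]=a; c[:b.shape[0],395:795]=b
cv2.imwrite('pics/crop.png',c)
c,r=ray(d,256,192); print(c,r)
for n,u,v,z in [('plug',318,253,.108),('stand',316,252,.03),('red',360,250,.09),('port',167,223,.09),('tin',221,144,.045),('beaker',177,148,.04),('flask',294,154,.05)]:
    print(n,at(d,u,v,z).round(3))
```

```text
[ 0.54534699 -0.03840149  1.02600535] [ 0.10189594 -0.02536324 -0.99463936]
plug [ 0.484 -0.216  0.108]
stand [ 0.482 -0.226  0.03 ]
red [ 0.49  -0.328  0.09 ]
port [0.563 0.166 0.09 ]
tin [0.779 0.031 0.045]
beaker [0.769 0.152 0.04 ]
flask [ 0.749 -0.168  0.05 ]
```

View pics/crop.png

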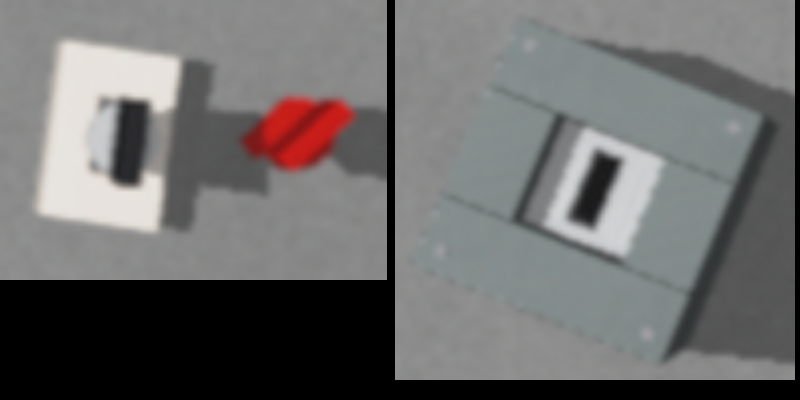

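View pics/wrist0.png

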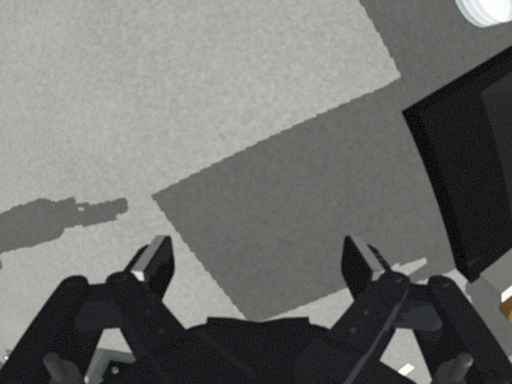

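The crop confirms it: the black bar on an aluminium disc stands in the white block, and the red one stands apart on the table. The analyser's slot is dark inside a white collar at about (167,222).

Run:
```python
from h import *
import pickle
o=pickle.load(open('o.pkl','rb')); s,d=o['top']
def P(L,f,ox,oy,x0,z): return np.array([at(d,ox+(u-x0+.5)/f-.5,oy+(v+.5)/f-.5,z)[:2] for u,v in L])
def show(n,p): 
    e=[np.linalg.norm(p[i]-p[i-1]) for i in range(4)]
    l=(p[1]+p[0]-p[2]-p[3])
    print(n,p.mean(0).round(4),np.round(e,4),'ang01->23',np.degrees(np.arctan2(l[1],l[0])).round(1), 'ang 12->03', np.degrees(np.arctan2(*((p[0]+p[3]-p[1]-p[2])[::-1]))).round(1))
show('stand',P([(60,40),(180,58),(158,232),(37,213)],4.3,290,220,0,.03))
show('bar',P([(123,100),(150,100),(140,185),(113,185)],4.3,290,220,0,.108))
show('ana',P([(520,18),(765,117),(665,362),(412,262)],4,115,175,395,.1))
for z in (.08,.089,.098): show('slot',P([(597,150),(622,157),(597,228),(568,220)],4,115,175,395,z))
T=o['wrist'][1]['T_tool_cam'];print(T)
R=cv2.Rodrigues(np.array(s['orientation']))[0];print(R.round(3))
```

```text
stand [ 0.4844 -0.2228] [0.1098 0.0773 0.1104 0.0773] ang01->23 -8.8 ang 12->03 80.8
bar [ 0.485  -0.2215] [0.0496 0.0159 0.0496 0.0158] ang01->23 -8.2 ang 12->03 89.4
ana [0.5661 0.1726] [0.1673 0.1689 0.1656 0.1712] ang01->23 -22.5 ang 12->03 67.8
slot [0.5666 0.1738] [0.0485 0.0168 0.0482 0.0194] ang01->23 -20.4 ang 12->03 74.0
slot [0.5664 0.1718] [0.048  0.0167 0.0478 0.0192] ang01->23 -20.4 ang 12->03 74.0
slot [0.5662 0.1697] [0.0476 0.0165 0.0473 0.019 ] ang01->23 -20.4 ang 12->03 74.0
[[ 2.47980804e-04 -9.60258932e-01 -2.79110591e-01  7.02959991e-02]
 [ 9.99999599e-01 -2.16138848e-06  8.95903651e-04  6.82166647e-04]
 [-8.60902749e-04 -2.79110701e-01  9.60258546e-01 -1.40519977e-01]
 [ 0.00000000e+00  0.00000000e+00  0.00000000e+00  1.00000000e+00]]
[[-0.921  0.389 -0.001]
 [ 0.389  0.921 -0.002]
 [ 0.    -0.002 -1.   ]]
```

>>> arm_command(
  rows=[1,-0.0436,-0.0334,0,0,1,-0.0436,-0.0334,0,0,1,-0.0436,-0.0334,0,0,1,-0.0436,-0.0334,0,0,1,-0.0436,-0.0334,0,0,1,-0.0436,-0.0334,0,0,1,-0.0436,-0.0334,0,0,1,-0.0436,-0.0334,0,0,1,-0.0264,-0.0496,0,0,1,-0.0264,-0.0496,0,0,1,-0.0264,-0.0496,0,0,1,-0.0264,-0.0496,0,0],
)

```text
t: 1.65
tool_pos: [0.4707, -0.0549, 0.2313]
orientation: [0.624, 3.079, 0.0]
wrist_force: [0.2, 0.2, 1.8]
width: 0.0856
gripper_force: 0.0
```

>>> arm_command(
  rows=[1,-0.0264,-0.0496,0,0,1,-0.0264,-0.0496,0,0,1,-0.0264,-0.0496,0,0,1,0,0,0,-0.7,1,0,0,0,-0.7,1,0,0,0,-0.7,1,0,0,0,0],
)

```text
t: 2.52
tool_pos: [0.4857, -0.2209, 0.2311]
orientation: [-0.233, -3.132, -0.0]
wrist_force: [0.1, -0.4, 0.1]
width: 0.0855
gripper_force: 0.0
```

Run:
```python
from h import *
import pickle
s,d=pic('wrist','w1.png'); pickle.dump((s,d),open('w1.pkl','wb'))
R=cv2.Rodrigues(np.array(s['orientation']))[0]
print(s['t'],s['tool_pos'],R.round(3),np.array(s['joint_positions']).round(2),s['wrist_force'])
```

```text
2.525 [ 0.48568515 -0.22093725  0.23107327] [[-0.989  0.148 -0.001]
 [ 0.148  0.989  0.   ]
 [ 0.001  0.    -1.   ]] [-0.56  0.26  1.65 -0.    1.23 -1.98] [ 0.10638654 -0.37056358  0.12191817]
```

View pics/w1.png

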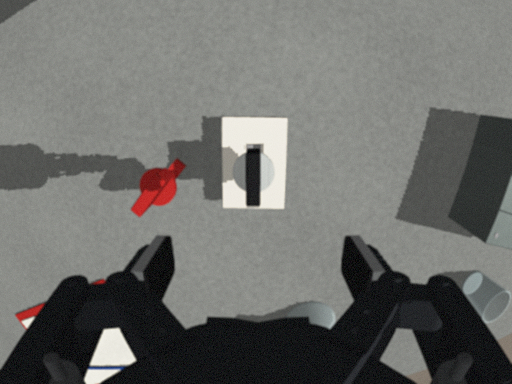

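The wrist view shows the plug bar centred at about (253,177), lying along the image column. The stand is square around it and the red look-alike is at (158,190).

Run:
```python
from h import *
import pickle
s,d=pickle.load(open('w1.pkl','rb'))
g=d['img'].max(2); sub=(g[140:215,235:275]<45).astype(np.uint8)
n,l,st,c=cv2.connectedComponentsWithStats(sub); k=1+st[1:,4].argmax()
ys,xs=np.where(l==k); r=cv2.minAreaRect(np.c_[xs,ys].astype(np.float32)); b=cv2.boxPoints(r)+[235,140]
w=np.array([at(d,u,v,.108,s)[:2] for u,v in b]); print(b.round(1),w.round(4),w.mean(0),[np.linalg.norm(w[i]-w[i-1]) for i in range(4)])
R=cv2.Rodrigues(np.array(s['orientation']))[0]
print('stand',[at(d,u,v,.03,s)[:2].round(4) for u,v in [(222.5,117),(288,118),(285,208.5),(223,208)]])
e=np.r_[w.mean(0),.108]-s['tool_pos']; print(R.T@e)
```

```text
[[245.1 203.9]
 [246.1 148.8]
 [259.  149. ]
 [258.  204.2]] [[ 0.5057 -0.2349]
 [ 0.4544 -0.2258]
 [ 0.4564 -0.2144]
 [ 0.5078 -0.223 ]] [ 0.48106463 -0.22450738] [np.float64(0.01211848068527572), np.float64(0.05214294723531794), np.float64(0.011542735840503575), np.float64(0.05212785380786075)]
stand [array([ 0.4248, -0.2514]), array([ 0.4371, -0.1775]), array([ 0.5453, -0.1949]), array([ 0.5334, -0.27  ])]
[ 0.00397042 -0.00422991  0.12307505]
```

>>> arm_command(
  rows=[1,0.004,-0.004,0.04,0,1,0,0,0.04,0,1,0,0,0.04,0,1,0,0,0.033,0,1,0,0,0,0,-1,0,0,0,0,-1,0,0,0,0,-1,0,0,0,0,-1,0,0,0,0,-1,0,0,0,0,-1,0,0,0,0],
  newtons=80,
)

```text
t: 3.95
tool_pos: [0.482, -0.2248, 0.0793]
orientation: [0.232, 3.132, -0.002]
wrist_force: [-0.3, 0.0, 6.6]
width: 0.0129
gripper_force: 78.9
```

>>> arm_command(
  rows=[-1,0,0,-0.005,0,-1,0,0,-0.015,0,-1,0,0,-0.03,0,-1,0,0,-0.05,0,-1,0,0,-0.05,0,-1,0,0,0,0,-1,0,0,0,0],
)

```text
t: 4.82
tool_pos: [0.4808, -0.224, 0.2282]
orientation: [-0.232, -3.133, -0.0]
wrist_force: [0.2, 1.0, -2.5]
width: 0.0125
gripper_force: 78.1
```

```bash
cat > go.py <<'E'
from h import *
import sys
# target tcp x,y (world), tool-x angle deg -> tool-frame shift in the present axes, spin units
X,Y,A=map(float,sys.argv[1:4])
s=manip.state(); R=cv2.Rodrigues(np.array(s['orientation']))[0]
a=np.degrees(np.arctan2(R[1,0],R[0,0])); e=np.array([X,Y,s['tool_pos'][2]])-s['tool_pos']
print(s['t'],np.round(s['tool_pos'],4),'ang',a.round(2),'tilt',R[:,2].round(4),'shift',(R.T@e).round(4),'spin units',np.radians(-(A-a))/.12,np.round(s['wrist_force'],1),np.round(s['ft_torque'],2),s['width'])
E
python3 go.py .566 .1725 157.7
```

```text
4.825 [ 0.4808 -0.224   0.2282] ang 171.53 tilt [-5.e-04  2.e-04 -1.e+00] shift [-0.0259  0.4047  0.    ] spin units 2.012064092877934 [ 0.2  1.  -2.5] [ 0.04  0.03 -0.04] 0.012541748004541341
```

>>> arm_command(
  rows=[-1,-0.0106,0.0561,0,0,-1,-0.0106,0.0561,0,0,-1,-0.0106,0.0561,0,0,-1,-0.0106,0.0561,0,0,-1,-0.0106,0.0561,0,0,-1,-0.0106,0.0561,0,0,-1,-0.0106,0.0561,0,0,-1,0,0,0,1,-1,0,0,0,1,-1,0,0,0,0,-1,0,0,0,0],
)

```text
t: 6.2
tool_pos: [0.6118, 0.1529, 0.227]
orientation: [-0.602, -3.081, 0.001]
wrist_force: [-0.0, 0.3, -1.8]
width: 0.0128
gripper_force: 78.8
```

```bash
python3 go.py .566 .1725 157.7
python3 - <<'E'
from h import *
import pickle
s,d=pic('wrist','w2.png'); pickle.dump((s,d),open('w2.pkl','wb'))
cv2.imwrite('pics/w2c.png',cv2.resize(d['img'],(800,600),interpolation=cv2.INTER_CUBIC))
E
```

```text
6.2 [0.6118 0.1529 0.227 ] ang 157.9 tilt [-2.5e-03 -4.0e-04 -1.0e+00] shift [0.0498 0.001  0.0001] spin units 0.02867434095661355 [-0.   0.3 -1.8] [-0.   -0.03 -0.  ] 0.012785736639333441
```

View pics/w2c.png

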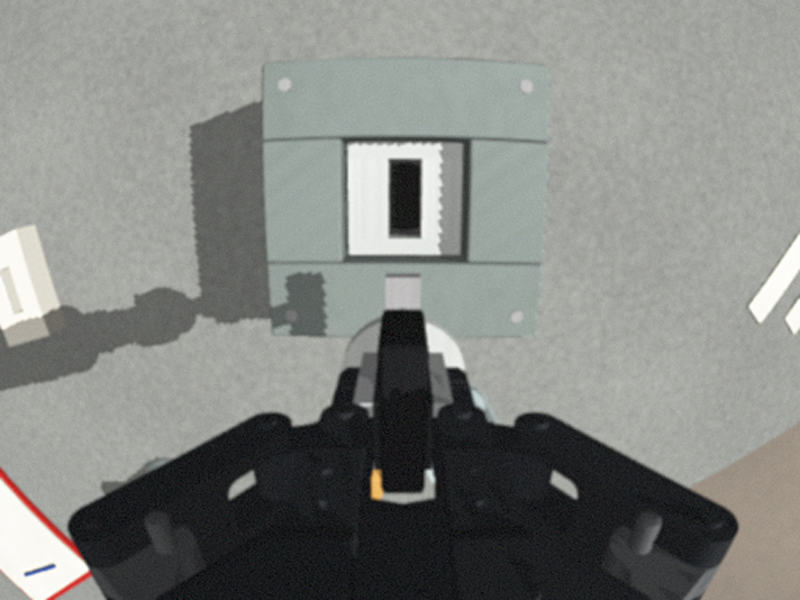

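The wrist view shows the slot centred at about (404,198) in the 800 px picture, with the well at (345–467, 139–260). The held plug's foot tip is at (403,276), aligned with the slot.

Run:
```python
from h import *
import pickle
s,d=pickle.load(open('w2.pkl','rb')); k=1.5625
R=cv2.Rodrigues(np.array(s['orientation']))[0]; p=np.array(s['tool_pos'])
def T(L,z): return np.array([R.T@(at(d,(u+.5)/k-.5,(v+.5)/k-.5,z,s)-p) for u,v in L])
sl=[(389,159),(421,159),(420.5,237.5),(388,237.5)]
for z in (.08,.089,.098):
    q=T(sl,z); print('slot',z,q.mean(0).round(4),[np.linalg.norm(q[i]-q[i-1]).round(4) for i in range(4)],np.degrees(np.arctan2(*(q[0]+q[1]-q[2]-q[3])[[1,0]])).round(2))
q=T([(345,140),(467,138.5),(467,260),(345,260)],.1); print('well',q.mean(0).round(4),[np.linalg.norm(q[i]-q[i-1]).round(4) for i in range(4)])
q=T([(264,64),(547,65),(540,335),(271,336)],.1); print('ana',q.mean(0).round(4),[np.linalg.norm(q[i]-q[i-1]).round(4) for i in range(4)],np.degrees(np.arctan2(*(q[0]+q[1]-q[2]-q[3])[[1,0]])).round(2))
q=T([(386,275),(421,275)],p[2]-.061); print('foot',q.round(4))
```

```text
slot 0.08 [0.0482 0.0022 0.1471] [np.float64(0.049), np.float64(0.0195), np.float64(0.049), np.float64(0.0203)] 0.49
slot 0.089 [0.0489 0.0021 0.1381] [np.float64(0.0475), np.float64(0.0189), np.float64(0.0475), np.float64(0.0197)] 0.49
slot 0.098 [0.0496 0.0021 0.1291] [np.float64(0.0459), np.float64(0.0183), np.float64(0.046), np.float64(0.0191)] 0.49
well [0.049  0.0029 0.1271] [np.float64(0.0703), np.float64(0.0695), np.float64(0.0713), np.float64(0.0722)]
ana [0.0487 0.0028 0.1271] [np.float64(0.1673), np.float64(0.1652), np.float64(0.1664), np.float64(0.1709)] -0.06
foot [[ 0.0207 -0.0066  0.0611]
 [ 0.0207  0.0091  0.061 ]]
```

>>> arm_command(
  rows=[-1,0.025,0.0006,0,0,-1,0.025,0.0006,0,0,-1,0,0,0.025,0,-1,0,0,0.025,0,-1,0,0,0,0,-1,0,0,0,0],
)

```text
t: 7.0
tool_pos: [0.5673, 0.1731, 0.179]
orientation: [0.605, 3.082, 0.0]
wrist_force: [-0.2, -0.8, -2.6]
width: 0.0129
gripper_force: 78.7
```

```bash
python3 go.py .566 .1725 157.7
python3 - <<'E'
from h import *
import pickle
s,d=pic('wrist','w3.png'); pickle.dump((s,d),open('w3.pkl','wb'))
cv2.imwrite('pics/w3c.png',cv2.resize(d['img'][90:270,150:360],None,fx=3.3,fy=3.3,interpolation=cv2.INTER_CUBIC))
E
```

```text
7.0 [0.5673 0.1731 0.179 ] ang 157.79 tilt [ 8.e-04  1.e-04 -1.e+00] shift [ 0.001 -0.001 -0.   ] spin units 0.013536568631047293 [-0.2 -0.8 -2.6] [ 0.01 -0.05 -0.01] 0.012921207932924094
```

View pics/w3c.png

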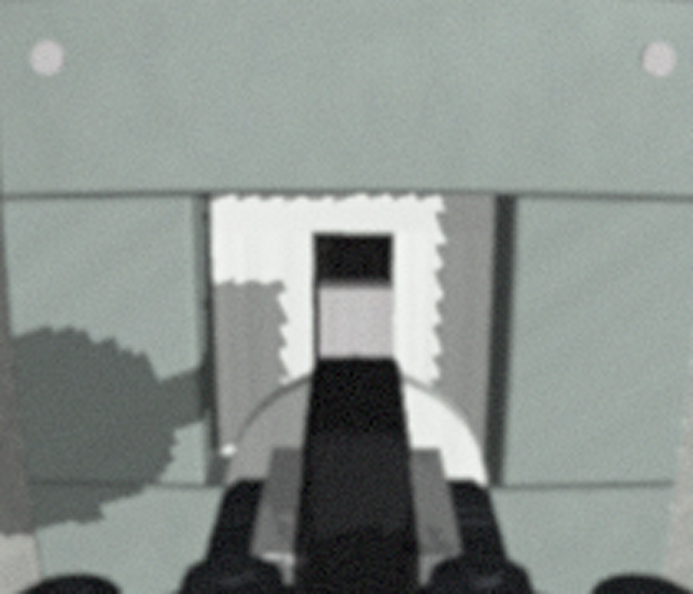

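The close view shows the foot (crop columns 318–392) centred over the slot (314–392), and clear of the slot's far edge (row 234).

Run:
```python
from h import *
import pickle
s,d=pickle.load(open('w3.pkl','rb'))
R=cv2.Rodrigues(np.array(s['orientation']))[0]; p=np.array(s['tool_pos'])
for n,u,v,z in [('slotend',353,234,.08),('slotend',353,234,.089),('slotL',314,260,.085),('slotR',392,260,.085),('footend',355,283,p[2]-.061),('fL',318,290,p[2]-.061),('fR',392,290,p[2]-.061)]:
    print(n,(R.T@(at(d,150+(u+.5)/3.3-.5,90+(v+.5)/3.3-.5,z,s)-p)).round(4))
```

```text
slotend [0.0242 0.0002 0.099 ]
slotend [0.0259 0.0002 0.09  ]
slotL [ 0.0187 -0.0094  0.094 ]
slotR [0.0187 0.0097 0.094 ]
footend [0.021  0.0007 0.061 ]
fL [ 0.0195 -0.0072  0.061 ]
fR [0.0195 0.0085 0.061 ]
```

>>> arm_command(
  rows=[-1,0.001,-0.0005,0.004,0,-1,0,0,0.004,0,-1,0,0,0.003,0,-1,0,0,0,0],
)

```text
t: 7.55
tool_pos: [0.5654, 0.173, 0.1669]
orientation: [-0.605, -3.082, 0.001]
wrist_force: [-0.4, 0.3, -2.4]
width: 0.0126
gripper_force: 78.7
```

>>> arm_command(
  rows=[-1,0,0,0.002,0,-1,0,0,0.002,0,-1,0,0,0,0],
)

```text
t: 7.92
tool_pos: [0.5655, 0.173, 0.1631]
orientation: [-0.605, -3.082, 0.0]
wrist_force: [0.1, 0.3, -2.5]
width: 0.0127
gripper_force: 78.7
```

>>> arm_command(
  rows=[-1,0,0,0.002,0,-1,0,0,0.002,0,-1,0,0,0,0],
)

```text
t: 8.3
tool_pos: [0.5654, 0.173, 0.159]
orientation: [-0.605, -3.082, 0.0]
wrist_force: [-0.4, 0.2, -2.8]
width: 0.0127
gripper_force: 78.7
```

>>> arm_command(
  rows=[-1,0,0,0.002,0,-1,0,0,0.002,0,-1,0,0,0,0],
)

```text
t: 8.68
tool_pos: [0.5655, 0.173, 0.1551]
orientation: [-0.605, -3.082, 0.0]
wrist_force: [-0.0, -0.2, -1.7]
width: 0.0128
gripper_force: 78.7
```

>>> arm_command(
  rows=[-1,0,0,0.002,0,-1,0,0,0.002,0,-1,0,0,0,0],
)

```text
t: 9.05
tool_pos: [0.5655, 0.173, 0.1511]
orientation: [-0.605, -3.082, 0.0]
wrist_force: [-0.0, -0.4, -1.7]
width: 0.0128
gripper_force: 78.7
```

>>> arm_command(
  rows=[-1,0,0,0.0015,0,-1,0,0,0.0015,0,-1,0,0,0,0],
)

```text
t: 9.43
tool_pos: [0.5655, 0.173, 0.1481]
orientation: [-0.605, -3.082, 0.0]
wrist_force: [-0.1, 0.2, -0.6]
width: 0.0128
gripper_force: 78.7
```

>>> arm_command(
  rows=[-1,0,0,0.001,0,-1,0,0,0.001,0,-1,0,0,0,0],
)

```text
t: 9.8
tool_pos: [0.5656, 0.173, 0.1462]
orientation: [-0.605, -3.083, 0.0]
wrist_force: [0.0, 0.3, -2.3]
width: 0.0129
gripper_force: 78.7
```

>>> arm_command(
  rows=[-1,0,0,0.001,0,-1,0,0,0.001,0,-1,0,0,0,0],
)

```text
t: 10.18
tool_pos: [0.5655, 0.1731, 0.1442]
orientation: [-0.605, -3.082, 0.0]
wrist_force: [-0.6, -0.2, -1.0]
width: 0.0126
gripper_force: 78.7
```

>>> arm_command(
  rows=[-1,0,0,0.0015,0,-1,0,0,0.0015,0,-1,0,0,0,0],
)

```text
t: 10.55
tool_pos: [0.5655, 0.173, 0.1411]
orientation: [-0.605, -3.082, 0.0]
wrist_force: [0.3, -0.2, -0.5]
width: 0.0129
gripper_force: 78.7
```

>>> arm_command(
  rows=[-1,0,0,0.0015,0,-1,0,0,0.0015,0,-1,0,0,0,0],
)

```text
t: 10.92
tool_pos: [0.5655, 0.173, 0.1381]
orientation: [-0.605, -3.082, 0.0]
wrist_force: [-0.6, -0.3, -2.2]
width: 0.0129
gripper_force: 78.7
```

>>> arm_command(
  rows=[-1,0,0,0.001,0,-1,0,0,0.001,0,-1,0,0,0,0],
)

```text
t: 11.3
tool_pos: [0.5656, 0.1731, 0.1362]
orientation: [-0.605, -3.083, 0.0]
wrist_force: [-0.2, -0.6, -2.1]
width: 0.0129
gripper_force: 78.7
```

>>> arm_command(
  rows=[-1,0,0,0.001,0,-1,0,0,0.001,0,-1,0,0,0,0],
)

```text
t: 11.68
tool_pos: [0.5655, 0.173, 0.1342]
orientation: [-0.605, -3.082, 0.0]
wrist_force: [0.0, -0.3, -1.8]
width: 0.0126
gripper_force: 78.7
```

>>> arm_command(
  rows=[-1,0,0,0.001,0,-1,0,0,0.001,0,-1,0,0,0,0],
)

```text
t: 12.05
tool_pos: [0.5657, 0.1731, 0.1325]
orientation: [0.605, 3.083, 0.0]
wrist_force: [-0.2, 0.6, 0.5]
width: 0.0125
gripper_force: 79.2
```

>>> arm_command(
  rows=[-1,0,0,0.001,0,-1,0,0,0.001,0,-1,0,0,0,0],
)

```text
t: 12.42
tool_pos: [0.5658, 0.1731, 0.1306]
orientation: [0.605, 3.082, 0.0]
wrist_force: [-1.0, 0.4, 5.5]
width: 0.0129
gripper_force: 79.8
```

>>> arm_command(
  rows=[-1,0,0,0.001,0,-1,0,0,0.001,0,-1,0,0,0.001,0,-1,0,0,0,0],
)

```text
t: 12.92
tool_pos: [0.5658, 0.1731, 0.1281]
orientation: [0.605, 3.082, 0.0]
wrist_force: [-2.4, -0.2, 9.6]
width: 0.0128
gripper_force: 80.5
```

>>> arm_command(
  rows=[-1,0,0,0.0005,0,-1,0,0,0,0],
)

```text
t: 13.18
tool_pos: [0.5659, 0.1731, 0.1277]
orientation: [0.605, 3.082, 0.0]
wrist_force: [-3.1, -0.5, 10.8]
width: 0.0123
gripper_force: 80.6
```

>>> arm_command(
  rows=[-1,0,0,0.0005,0,-1,0,0,0.0005,0,-1,0,0,0,0],
)

```text
t: 13.55
tool_pos: [0.5659, 0.1731, 0.1271]
orientation: [0.605, 3.082, 0.0]
wrist_force: [-4.5, 0.0, 12.4]
width: 0.0131
gripper_force: 81.1
```

```bash
python3 go.py .566 .1725 157.7
```

```text
13.55 [0.5659 0.1731 0.1271] ang 157.78 tilt [ 9.e-04  1.e-04 -1.e+00] shift [-0.0003 -0.0005  0.    ] spin units 0.012104357015727577 [-4.5  0.  12.4] [-0.15  0.75 -0.02] 0.013102785139368307
```

>>> arm_command(
  rows=[-1,0.0005,-0.0002,0.0005,0,-1,0,0,0,0],
)

```text
t: 13.8
tool_pos: [0.5658, 0.1732, 0.127]
orientation: [0.605, 3.081, 0.001]
wrist_force: [-3.3, -0.8, 15.4]
width: 0.0127
gripper_force: 81.3
```

>>> arm_command(
  rows=[-1,0,0,0,0.4,-1,0,0,0,0.4,-1,0,0,0,0.4,-1,0,0,0,0],
)

```text
t: 14.3
tool_pos: [0.5667, 0.1734, 0.1271]
orientation: [0.825, 3.028, 0.002]
wrist_force: [-1.7, -0.4, 12.2]
width: 0.0127
gripper_force: 81.0
```

```bash
python3 go.py .566 .1725 67.7
```

```text
14.3 [0.5667 0.1734 0.1271] ang 149.5 tilt [ 3.7e-03  6.0e-04 -1.0e+00] shift [ 0.0002 -0.0011 -0.    ] spin units 11.897627933594555 [-1.7 -0.4 12.2] [-0.07  0.37  0.01] 0.012725926349673785
```

>>> arm_command(
  rows=[-1,0,0,0.0004,0,-1,0,0,0,0.5,-1,0,0,0,0.5,-1,0,0,0,0],
)

```text
t: 14.8
tool_pos: [0.5673, 0.1735, 0.127]
orientation: [1.005, 2.972, 0.004]
wrist_force: [-1.5, -0.6, 13.9]
width: 0.0125
gripper_force: 81.2
```

```bash
python3 go.py .566 .1725 67.7
```

```text
14.8 [0.5673 0.1735 0.127 ] ang 142.62 tilt [ 4.8e-03  8.0e-04 -1.0e+00] shift [ 0.0004 -0.0016 -0.    ] spin units 10.896855356759035 [-1.5 -0.6 13.9] [-0.1   0.29 -0.05] 0.012498335192780614
```

>>> arm_command(
  rows=[-1,0,-0.0004,0,0.6,-1,0,-0.0003,0,0.6,-1,0,0,0,0.6,-1,0,0,0,0.6,-1,0,0,0,0],
)

```text
t: 15.42
tool_pos: [0.5674, 0.173, 0.127]
orientation: [1.421, 2.796, 0.005]
wrist_force: [0.3, -0.5, 13.5]
width: 0.0128
gripper_force: 81.0
```

```bash
python3 go.py .566 .173 67.7
```

```text
15.425 [0.5674 0.173  0.127 ] ang 126.11 tilt [ 0.0058  0.001  -1.    ] shift [ 0.0008 -0.0011 -0.    ] spin units 8.494914976263834 [ 0.3 -0.5 13.5] [ 0.03  0.08 -0.1 ] 0.012845839174050138
```

>>> arm_command(
  rows=[-1,0,0,0,0.7,-1,0,0,0,0.7,-1,0,0,0,0.7,-1,0,0,0,0.7,-1,0,0,0,0.7,-1,0,0,0,0.7,-1,0,0,0,0],
)

```text
t: 16.3
tool_pos: [0.5675, 0.1729, 0.1271]
orientation: [2.074, 2.354, 0.007]
wrist_force: [0.4, -0.1, 12.5]
width: 0.0128
gripper_force: 81.0
```

```bash
python3 go.py .566 .173 67.7
```

```text
16.3 [0.5675 0.1729 0.1271] ang 97.23 tilt [ 6.e-03  8.e-04 -1.e+00] shift [ 0.0003 -0.0015 -0.    ] spin units 4.294239304078586 [ 0.4 -0.1 12.5] [-0.08  0.   -0.08] 0.01280942571882812
```

>>> arm_command(
  rows=[-1,0,0,0.0003,0.6,-1,0,0,0,0.7,-1,0,0,0,0.7,-1,0,0,0,0.7,-1,0,0,0,0.7,-1,0,0,0,0.6,-1,0,0,0,0.3,-1,0,0,0,0],
)

```text
t: 17.3
tool_pos: [0.5679, 0.1729, 0.1271]
orientation: [2.606, 1.748, 0.009]
wrist_force: [0.8, -0.8, 16.1]
width: 0.0127
gripper_force: 81.2
```

```bash
python3 go.py .566 .173 67.7
```

```text
17.3 [0.5679 0.1729 0.1271] ang 67.7 tilt [ 6.8e-03  7.0e-04 -1.0e+00] shift [-0.0006 -0.0018 -0.    ] spin units -0.00016741212835984096 [ 0.8 -0.8 16.1] [-0.24  0.02  0.02] 0.012677504657129324
```

>>> arm_command(
  rows=[-1,0,0,-0.0007,0,-1,0,0,-0.0007,0,-1,0,0,-0.0007,0,-1,0,0,0,0],
)

```text
t: 17.8
tool_pos: [0.5677, 0.1729, 0.1285]
orientation: [2.606, 1.749, 0.009]
wrist_force: [1.4, -0.8, 9.3]
width: 0.0128
gripper_force: 80.4
```

>>> arm_command(
  rows=[-1,0,0,-0.0007,0,-1,0,0,-0.0007,0,-1,0,0,0,0],
)

```text
t: 18.18
tool_pos: [0.5677, 0.1728, 0.1296]
orientation: [2.606, 1.749, 0.009]
wrist_force: [2.8, 0.4, 6.7]
width: 0.0127
gripper_force: 80.1
```

>>> arm_command(
  rows=[-1,0,0,-0.0006,0,-1,0,0,-0.0006,0,-1,0,0,0,0],
)

```text
t: 18.55
tool_pos: [0.5673, 0.1728, 0.1304]
orientation: [2.607, 1.749, 0.007]
wrist_force: [3.5, 0.3, 5.5]
width: 0.0125
gripper_force: 79.8
```

>>> arm_command(
  rows=[-1,0,0,-0.0006,0,-1,0,0,-0.0006,0,-1,0,0,0,0],
)

```text
t: 18.92
tool_pos: [0.5651, 0.1726, 0.1307]
orientation: [2.609, 1.75, 0.001]
wrist_force: [3.3, 0.5, 5.3]
width: 0.0129
gripper_force: 79.8
```

```bash
python3 go.py .566 .173 67.7
```

```text
18.925 [0.5651 0.1726 0.1307] ang 67.71 tilt [ 9.e-04  1.e-04 -1.e+00] shift [0.0007 0.0007 0.    ] spin units 0.0019405304173930609 [3.3 0.5 5.3] [ 0.1  -0.73  0.  ] 0.012897218079265556
```

>>> arm_command(
  rows=[-1,0,0,-0.0005,0,-1,0,0,-0.0005,0,-1,0,0,0,0],
)

```text
t: 19.3
tool_pos: [0.5646, 0.1725, 0.1311]
orientation: [-2.609, -1.75, 0.0]
wrist_force: [4.7, 1.4, -0.3]
width: 0.0125
gripper_force: 79.0
```

>>> arm_command(
  rows=[-1,0,0,-0.0004,0,-1,0,0,0,0],
)

```text
t: 19.55
tool_pos: [0.5645, 0.1726, 0.1311]
orientation: [-2.609, -1.75, 0.001]
wrist_force: [5.4, 1.5, -3.4]
width: 0.0127
gripper_force: 78.2
```

>>> arm_command(
  rows=[-1,0.0004,0.001,0.0005,0,-1,0,0,0,0],
)

```text
t: 19.8
tool_pos: [0.5648, 0.1725, 0.1311]
orientation: [-2.608, -1.75, 0.003]
wrist_force: [1.7, 1.2, 1.6]
width: 0.0125
gripper_force: 79.2
```

>>> arm_command(
  rows=[0.2,0,0,0,0,0.2,0,0,0,0,0.2,0,0,0,0,0.2,0,0,0,0,0.2,0,0,0,0],
)

```text
t: 20.42
tool_pos: [0.5657, 0.1725, 0.1314]
orientation: [2.609, 1.75, -0.0]
wrist_force: [0.8, -0.2, 0.2]
width: 0.0512
gripper_force: 0.0
```

>>> arm_command(
  rows=[0.2,0,0,-0.01,0,0.2,0,0,-0.02,0,0.2,0,0,-0.04,0,0.2,0,0,-0.04,0,0.2,-0.03,0,0,0,0.2,-0.03,0,0,0,0.2,0,0,0,0],
)

```text
t: 21.3
tool_pos: [0.5423, 0.1157, 0.2423]
orientation: [2.61, 1.748, 0.0]
wrist_force: [-0.2, -0.2, 0.6]
width: 0.0513
gripper_force: 0.0
```

Run:
```python
from h import *
s,d=pic('wrist','w4.png'); s2,d2=pic('top','t4.png')
print(s['t'],s['tool_pos'],s['wrist_force'],s['width'])
a=cv2.resize(d['img'][40:300,120:392],None,fx=1.5,fy=1.5); b=cv2.resize(d2['img'][175:270,115:215],None,fx=3.9,fy=3.9,interpolation=cv2.INTER_CUBIC)
c=np.zeros((390,800,3),np.uint8); c[:a.shape[0],:a.shape[1]]=a[:390]; c[:b.shape[0],409:409+b.shape[1]]=b[:390]
cv2.imwrite('pics/fin.png',c)
```

```text
21.3 [0.54233578 0.11570649 0.24228374] [-0.18762158 -0.22079048  0.55140117] 0.05133840237807422
```

View pics/fin.png

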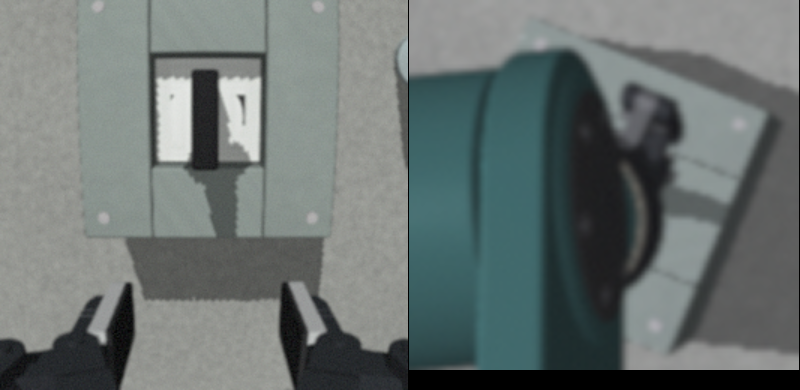

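The left half shows the bar upright at (205,118), standing crosswise to the slot, whose dark ends show on either side at (172,96) and (243,105). The fingers are clear.

```bash
python3 -c "
from bench import manip
print(manip.sign_off())"
```

```text
the job is handed in; nothing more can be done
None
```

The plug is in the analyser's port, turned a quarter turn clockwise and sprung up about 4 mm into its detent, where it held against a light upward pull. It is released with the arm clear, and the job was handed in at about 21 s; I estimate peak load on the analyser at about 18 N, and the glassware, tin and red look-alike were not touched.

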